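# Set the wavelength dial to the red marker and lock it

### The arm

A 6-joint arm with a two-finger parallel gripper is mounted at the origin on a cart in front of the work surface, level with it; the furniture and walls round the work are solid. World frame = base frame: x ahead of the robot, y to its left, z up, the work surface at z = 0. Lengths are in m, angles in rad, forces in N, time in s.
With the tool pointing down it reaches from about 0.3 to 0.775 m from the base axis. Payload 14.6 kg.
Tool frame: the origin (TCP) lies at the very end of the fingers, on their centre line; the grasp point (between the pads) lies 19 mm behind it; z points along the fingers, y is the line along which they close (so a half turn about z gives the same grasp; the last joint's range is limited). The gripper opens to 94 mm and grips with 3 to 60 N. Pads are 16 mm wide; open, the fingers measure 119 mm over their backs; the gripper's body (75 mm by 177 mm) begins 78 mm behind the grasp point.
Start: joints at [1.136, 0.3, 1.521, -0, 1.321, -0.067], TCP at [0.198, 0.513, 0.205] pointing down, gripper open.
Joint ranges: [-3.03, 3.03], [-0.79, 2.21], [0.23, 2.52], [-1.04, 4.18], [0, 3.07], [-2.55, 2.55]. Speed limits (rad/s): [2.22, 2.22, 2.57, 3.14, 3.14, 3.14].

### API

Orientations are given as [roll, pitch, yaw] about the fixed x, y, z axes, in that order (R = Rz(yaw) Ry(pitch) Rx(roll)).
In Python, from station import ctrl gives the robot as it stands.
- The arm moves only by the tool move_arm, never from a script. Its argument "increments" is a list of rows, each a list of 7 numbers: the opening, from 0 (shut) to 1 (fully open), then the shift along the tool's x, y, z in units of 50 mm (1.0 is 50 mm), then the turn, a rotation vector about the tool's x, y, z in rad. In form: [[claw, tx, ty, tz, rx, ry, rz], ...]. A call has 1 to 20 rows; each row shifts and turns the commanded pose from where the row before left it, along the tool's axes as they then stand; what a row does not reach is not made up. A row lasts 1/10 s, in which the tool goes at most 50 mm and 8.59 degrees, less where a joint would pass 70% of its speed; a pose out of reach is approached as far as the arm can. A call is refused whole if a number of a shift passes 1 or a number of a turn 0.15, either way. A call with a gripper value outside its range is refused whole. The fingers move at their own pace and stop on an object; "force" is the grip in N (left out, the last holds). Time passes only in rows, so rows that do not move let the fingers close. It gives the time, the measured TCP pose, the force, the opening and the grip force at its end, in the units of the state.
- ctrl.get_obs(): the state, without advancing time (a new reading comes with each control period).
- ctrl.camera(name): name is "scene" or "top"; returns a dict with "color" (384x512x3 uint8, blue, green, red), "K" (3x3 intrinsics, pixels), "pose" (4x4, takes a point from camera to world coordinates). Camera axes: x right, y down, z forward; pixel columns grow to the right and rows downward; lengths in m; the calibration is good to about 2 mm. A picture is of the moment at which its call begins. There is no depth.
- ctrl.hand_in(): hands the job in; it is judged then, once.
Trained networks look in a picture, given as the dict that the camera call returned (one of the last four; its "shot" number tells which), for a name from the list of things; names that differ only in an ending like _2 or _b are one class to them, and where a whole thing is asked for, a point or a joint stands for the part that bears it (a point fixed in the world has none). Each returns a list of dicts, best first, with "conf" (0 to 1); they miss things now and then, are a little off and sometimes report something else, mostly with a low value. They report only what shows in the picture. A call takes as long as a camera call.
- ctrl.cut_out(name, picture): "mask" (384x512 bool, what is visible of it) and "centre" ([row, column] in pixels, amid what is visible of it).
The state is a dict: "time_s": time; "qpos": joint angles; "joint_vel": joint speeds; "tau": joint torques, N m; "ee_pos": TCP position; "eef_rot": TCP orientation; "force": force on the tool from outside, world axes, zero at the start; "moment": the same for the moment, N m; "grip_width": finger opening in m; "grip_force": force on a finger pad.
Only numpy, scipy, OpenCV 4.12 (cv2) and the standard library are available. Lean on these libraries where they do the work, as an engineer would, in place of code of your own. Each camera call takes 0.05 s, during which the arm holds its last target. There are 200 camera calls.

### The job

Set the tunable light source to the wavelength marked by the red rider on its scale: flip the blue-tipped brake lever away from the dial to release it, push the dial round by its steel finger knob until the white index line on the dial points exactly at the red rider, then flip the brake lever back over towards the dial, fully, so that the setting is locked. Do it all by pushing with the fingertips or the outside of the fingers: never take the finger knob between the fingers, and leave the red rider and everything else on the bench where they are.

Things in the scene. Friction and masses are not known exactly. Their poses are not given: they have to be found in the camera images.
- light_source: tunable light source: white box 150 x 190 mm (x by y), grey top panel 75 mm high, black light tubes 22 mm long at its +y and -y ends; fixed. Origin: centre of its underside; at yaw 0 x points away from the robot, y to the left, z up (yaw up to 0.25 rad either way). Dial axis at x = 0, y = 18 mm. Its moving parts stay where they are left (friction, no springs)
- wavelength_dial (a joint): angle of the dial, rad: black disc of 50 mm radius on a vertical axis, face 86 mm above the bench; range -1.4 to 1.4, counterclockwise from above positive. At 0 its white index line points to the box's -x, its finger knob to +x. Starts at 0.3 to 1.05; turn it clockwise to the value of target_rider. Takes about 2 N at the knob with the brake off; held fast with it on (do not force it)
- target_rider (a joint): angle of the red rider about the same axis, same zero and sense as the dial (aligned when both are equal); -1.0 to -0.25. Red clip 7 mm wide on the aluminium scale arc round the near side of the dial (52 to 69 mm radius, 82 mm high, a line every 5 degrees); the rider reaches 87 mm height and 72 mm radius. Not to be moved
- brake_lever (a joint): angle of the brake lever, rad, about a horizontal axis along the box's x: 0 = brake on, leaning 20 degrees towards the dial (+y); 1.22 = fully off, leaning 50 degrees away (-y). Its cam bears on the dial's rim: free above about 0.75. Takes about 3 N at the tip, stays at any angle. Starts at 0
- dial_axis (a point): point on the dial's axis at the height of its face, 86 mm above the bench
- index_line (a point): outer end of the dial's white index line, 51 mm from the dial's axis, at the height of its face
- rider_tip (a point): inner end of the red rider's pointer, 51 mm from the dial's axis, at the height of the dial's face: the index line's end must come to this point
- finger_knob (a point): centre of the top of the steel finger knob that stands on the dial's face 34 mm from the axis, opposite the index line: 13 mm across (17 mm at its foot) and 25 mm high, its top 111 mm above the bench
- brake_pivot (a point): middle of the brake lever's pivot axis, 61 mm from the dial's axis on the -y side of it (box frame x = 0, y = -43 mm), 83 mm above the bench, between black cheeks 30 mm across x and 89 mm high
- brake_tip (a point): centre of the round blue end of the brake lever, 50 mm from the pivot; lever 8 mm thick, its blue grip (the outer 15 mm and a round end) 13.6 mm thick. Brake on: 130 mm above the bench; brake off: 115 mm
- cell_case: bystander: black cuvette case, lid shut, 87 x 84 x 41 mm; origin at the centre of its underside
- cuvette: bystander: glass cuvette 45 x 12 x 13 mm lying on the bench; origin at the centre of its underside
- ball_pen: bystander: white ball pen with black ends, 145 mm long, 9 mm high, lying; origin at the centre of its underside
- amber_bottle: bystander: amber reagent bottle, 48 mm wide, 124 mm tall; origin at the centre of its underside
- beaker: bystander: small glass beaker, 56 mm wide, 68 mm tall; origin at the centre of its underside
- timer: bystander: white bench timer, 52 x 66 x 24 mm; origin at the centre of its underside
- notebook: bystander: dark blue notebook, 210 x 152 x 14 mm; origin at the centre of its underside

How it is judged:
By the outcome, as a careful person would: the job done as asked, in the order asked, and still so for the second after the job is handed in, with the robot touching nothing.
It also fails if it takes over 53 s, if anything falls off the work surface, if the arm or the gripper's body presses on something with over 40 N, if the wrist force passes 120 N, or if a joint passes its speed limit or range.

## Working session

There is one attempt and no reset: what is moved stays moved. The work goes in short steps, Python scripts to look and compute and a tool call to move; the robot and the scene stay as the last step left them, time stands still between calls to the robot, and variables do not carry over. Pictures are saved under pics/ and viewed, at most 10 in all, crops included, and the job is handed in when it is done.

Besides the shell and the picture viewer there is one more tool, called after ">>>" as name(argument=value, ...), one argument or row to a line, values as JSON. move_arm: Moves the arm, as the interface text tells. Its arguments: {"type":"object","properties":{"increments":{"type":"array","items":{"type":"array","items":{"type":"number"}}},"force":{"type":"number"}},"required":["increments"]}

```bash
mkdir -p pics; ls; cat > h.py <<'E'
import numpy as np,cv2
from station import ctrl
def ray(c,rc):
    K,P=np.array(c['K']),np.array(c['pose']); d=P[:3,:3]@np.linalg.solve(K,[rc[1],rc[0],1.]); return P[:3,3],d
def atz(c,rc,z):
    o,d=ray(c,rc); return o+d*(z-o[2])/d[2]
def proj(c,p):
    K,P=np.array(c['K']),np.array(c['pose']); q=K@(P[:3,:3].T@(np.array(p)-P[:3,3])); return q[1]/q[2],q[0]/q[2]
E
python3 - <<'E'
from h import *
np.set_printoptions(precision=4,suppress=True)
cs={n:ctrl.camera(n) for n in('top','scene')}
for n,c in cs.items():
    print(n,c['K'],c['pose'])
    cv2.imwrite(f'pics/{n}1.png',cv2.resize(c['color'],(768,576),interpolation=cv2.INTER_CUBIC))
    for nm,z in [('light_source',.075),('wavelength_dial',.086),('target_rider',.086),('finger_knob',.1),('brake_lever',.12),('brake_tip',.13),('index_line',.086),('amber_bottle',.06),('beaker',.04),('cell_case',.04),('timer',.02),('notebook',.014)]:
        r=ctrl.cut_out(nm,c)
        if r: print(nm,r[0]['conf'],np.array(r[0]['centre']),r[0]['mask'].sum(),atz(c,r[0]['centre'],z))
E
```

```text
pics
top [[398.7968   0.     261.1419]
 [  0.     398.7968 183.3726]
 [  0.       0.       1.    ]] [[-0.0242 -0.9839  0.1769  0.2401]
 [-0.9994  0.0279  0.0183 -0.004 ]
 [-0.0229 -0.1764 -0.9841  1.4141]
 [ 0.      0.      0.      1.    ]]
light_source 0.61 [179.3 283. ] 2628 [ 0.4928 -0.0541  0.075 ]
wavelength_dial 0.96 [179.1 278. ] 695 [ 0.4919 -0.0368  0.086 ]
finger_knob 0.81 [180.2 279. ] 657 [ 0.4854 -0.0397  0.1   ]
brake_tip 0.66 [199.9 398.6] 277 [ 0.4043 -0.4218  0.13  ]
amber_bottle 0.5 [181.4 221.7] 146 [0.4943 0.1574 0.06  ]
beaker 0.75 [163.7 390.7] 273 [ 0.5443 -0.4344  0.04  ]
cell_case 0.74 [161.6 336.2] 612 [ 0.5575 -0.2446  0.04  ]
timer 0.54 [199.7 401.2] 287 [ 0.4188 -0.4666  0.02  ]
notebook 0.93 [194.2 140.5] 2377 [0.4647 0.4542 0.014 ]
scene [[439.8928   0.     251.405 ]
 [  0.     439.8928 188.6369]
 [  0.       0.       1.    ]] [[ 0.562  -0.3584  0.7454 -0.6968]
 [-0.827  -0.2305  0.5127 -0.783 ]
 [-0.0119 -0.9046 -0.426   0.7579]
 [ 0.      0.      0.      1.    ]]
light_source 0.84 [206.6 269.7] 2058 [ 0.4145 -0.092   0.075 ]
wavelength_dial 0.62 [190.7 263.7] 345 [ 0.4883 -0.0206  0.086 ]
target_rider 0.58 [204.7 274.2] 2083 [ 0.4163 -0.1084  0.086 ]
brake_lever 0.38 [185.9 279.5] 1 [ 0.4901 -0.0842  0.12  ]
brake_tip 0.51 [183.8 279.9] 54 [ 0.4869 -0.0875  0.13  ]
index_line 0.87 [191.6 266.8] 333 [ 0.488  -0.0338  0.086 ]
amber_bottle 0.65 [189.4 226.7] 282 [0.4692 0.1305 0.06  ]
beaker 0.72 [228.6 383.6] 360 [ 0.5401 -0.4418  0.04  ]
cell_case 0.93 [217.2 329.2] 502 [ 0.5146 -0.2647  0.04  ]
timer 0.67 [231.7 314.6] 84 [ 0.4339 -0.2522  0.02  ]
```

```bash
python3 - <<'E'
from h import *
t=ctrl.camera('top'); s=ctrl.camera('scene')
a=cv2.resize(t['color'][140:220,235:335],(640,512),interpolation=cv2.INTER_CUBIC)
b=cv2.resize(s['color'][150:250,215:325],(660,600),interpolation=cv2.INTER_CUBIC)
cv2.imwrite('pics/t2.png',a);cv2.imwrite('pics/s2.png',b)
E
```

```text
(no output)
```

View pics/t2.png

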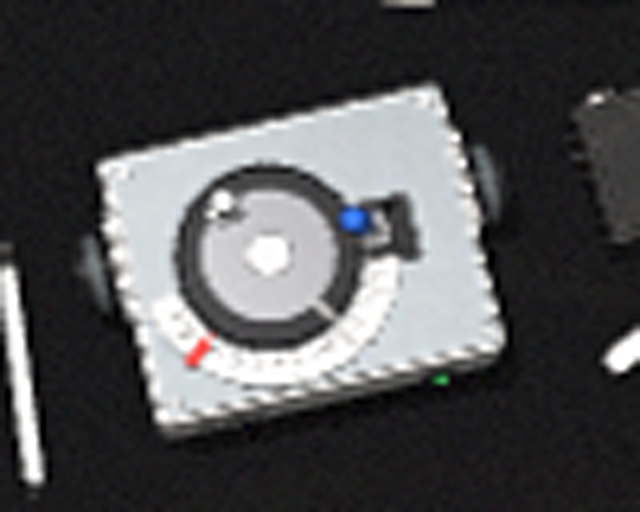

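View pics/s2.png

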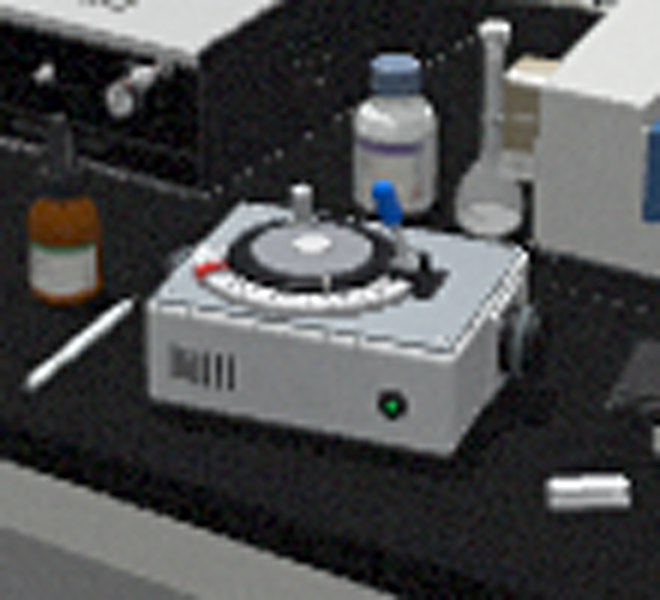

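View pics/scene1.png

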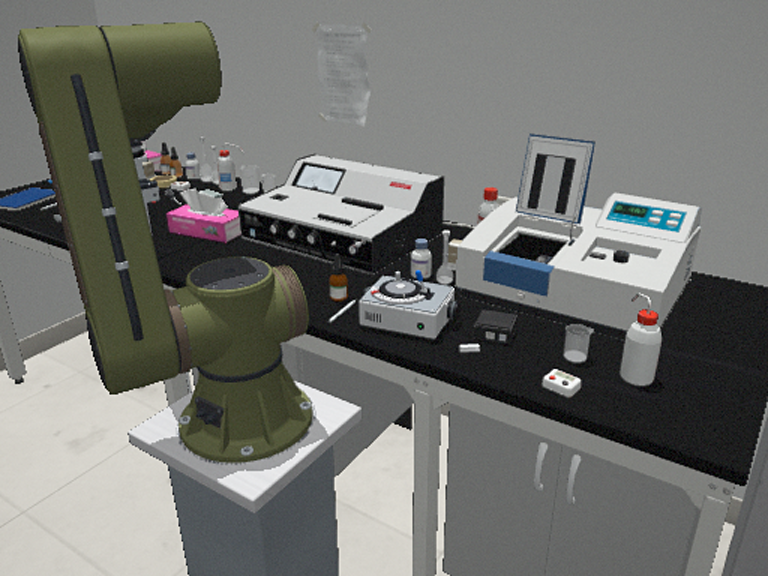

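Top crop (6.4x): dial centre ≈ (268,257), knob top ≈ (222,203), index line ≈ (327,308), red rider ≈ (200,350), blue tip ≈ (352,218). The box is yawed slightly, with the brake on its right (-y) side. Next I'll measure these at sub-pixel level.

```bash
cat >> h.py <<'E'
def avg(n,k=6):
    c=ctrl.camera(n); a=c['color'].astype(float)
    for _ in range(k-1): a+=ctrl.camera(n)['color']
    c['f']=a/k; return c
def wc(w,roi):
    r0,r1,c0,c1=roi; v=w[r0:r1,c0:c1]; R,C=np.mgrid[r0:r1,c0:c1]; return np.array([(v*R).sum(),(v*C).sum()])/v.sum()
def colour(c,kind,roi):
    b,g,r=[c['f'][...,i] for i in range(3)]
    w=r-np.maximum(g,b) if kind=='red' else b-np.maximum(g,r)
    w=np.where(w>25,w,0); return wc(w,roi)
E
python3 - <<'E'
from h import *
np.set_printoptions(precision=4,suppress=True)
t=avg('top'); s=avg('scene')
np.save('t0.npy',t['f']);np.save('s0.npy',s['f'])
# box panel from top mask
g=t['f'].min(2).astype(np.uint8)
m=np.zeros_like(g); m[145:215,240:325]=(g[145:215,240:325]>110)
n,l,st,_=cv2.connectedComponentsWithStats(m); k=1+np.argmax(st[1:,4])
pts=cv2.findContours((l==k).astype(np.uint8),0,1)[0][0][:,0]
W=np.array([atz(t,(p[1],p[0]),.075)[:2] for p in pts])
rect=cv2.minAreaRect(W.astype(np.float32)); print('rect',rect)
for n,c,roi in(('top',t,(185,200,255,285)),('scene',s,(188,202,243,258))):
    p=colour(c,'red',roi); print(n,'rider',p,atz(c,p,.0865))
for n,c,roi in(('top',t,(165,185,280,300)),('scene',s,(176,192,272,286))):
    p=colour(c,'blue',roi); print(n,'blue',p,atz(c,p,.128))
# index brightness along circle, candidate
print(ctrl.get_obs()['time_s'])
E
```

```text
rect ((0.49330928921699524, -0.048243410885334015), (0.14854632318019867, 0.19655144214630127), 11.522234916687012)
top rider [194.4492 265.6409] [0.4405 0.0064 0.0865]
scene rider [194.1272 249.2312] [0.4367 0.0062 0.0865]
top blue [173.8144 289.8581] [ 0.5005 -0.0753  0.128 ]
scene blue [183.1163 278.9811] [ 0.4938 -0.0797  0.128 ]
2.0
```

```bash
cat >> h.py <<'E'
from scipy.optimize import minimize
def rectify(c,cx,cy,yaw,z=.086,half=.085,n=340):
    # box-aligned view about (cx,cy): rows down=-x', cols right=-y'
    v=np.linspace(half,-half,n); X,Y=np.meshgrid(v,v,indexing='ij') # X rows x', Y cols y'
    wx=cx+np.cos(yaw)*X-np.sin(yaw)*Y; wy=cy+np.sin(yaw)*X+np.cos(yaw)*Y
    P,K=np.array(c['pose']),np.array(c['K'])
    q=np.stack([wx,wy,np.full_like(wx,z)],-1)-P[:3,3]; q=q@P[:3,:3]@K.T
    return cv2.remap(c['f'].astype(np.float32),(q[...,0]/q[...,2]).astype(np.float32),(q[...,1]/q[...,2]).astype(np.float32),cv2.INTER_CUBIC)
def polar(c,cx,cy,yaw,r,th,z=.086):
    R,T=np.meshgrid(r,th); a=np.pi+yaw+T
    P,K=np.array(c['pose']),np.array(c['K'])
    q=np.stack([cx+R*np.cos(a),cy+R*np.sin(a),np.full_like(R,z)],-1)-P[:3,3]; q=q@P[:3,:3]@K.T
    return cv2.remap(c['f'].astype(np.float32),(q[...,0]/q[...,2]).astype(np.float32),(q[...,1]/q[...,2]).astype(np.float32),cv2.INTER_CUBIC)
def axisfit(c,yaw,x0,lo=-np.pi,hi=np.pi):
    th=np.linspace(lo,hi,200)
    def cost(p):  # dark ring 38-49 mm, bright inside 33
        a=polar(c,p[0],p[1],yaw,np.linspace(.040,.048,5),th).min(2).clip(0,120)
        return a.mean()
    return minimize(cost,x0,method='Nelder-Mead',options=dict(initial_simplex=[x0,[x0[0]+.004,x0[1]],[x0[0],x0[1]+.004]])).x
def angles(c,cx,cy,yaw):
    th=np.arange(-1.6,1.6,.005)
    a=polar(c,cx,cy,yaw,np.linspace(.040,.047,6),th).min(2).mean(1)
    r=polar(c,cx,cy,yaw,np.linspace(.056,.068,6),th); rd=(r[...,2]-r[...,:2].max(2)).mean(1).clip(15)-15
    k=np.argmax(a[200:-200])+200 if 0 else np.argmax(np.where((th>-1.3)&(th<1.25),a,0))
    w=a[k-30:k+31]; w=(w-np.percentile(w,30)).clip(0)
    return (w*th[k-30:k+31]).sum()/w.sum(), a[k], (rd*th).sum()/rd.sum(), a
E
python3 - <<'E'
from h import *
np.set_printoptions(precision=4,suppress=True)
o=ctrl.get_obs(); print({k:np.round(o[k],4) for k in('ee_pos','eef_rot','grip_width','force','time_s')})
for n in('top','scene'):
    c=ctrl.camera(n); c['f']=np.load(n[0]+'0.npy')
    p=axisfit(c,.2,[.4897,-.0306]); print(n,p,angles(c,*p,.2)[:3])
    cv2.imwrite(f'pics/r{n}.png',rectify(c,*p,.2))
a=np.hstack([cv2.imread('pics/rtop.png'),cv2.imread('pics/rscene.png')]); cv2.imwrite('pics/r.png',a)
E
```

```text
{'ee_pos': array([0.1978, 0.5132, 0.2054]), 'eef_rot': array([-3.1415,  0.    ,  2.7738]), 'grip_width': np.float64(0.0937), 'force': array([-0.0042,  0.877 ,  0.4611]), 'time_s': np.float64(2.0)}
top [ 0.4906 -0.0316] (np.float64(0.567771942209354), np.float32(183.1743), np.float64(-0.8508043559816811))
scene [ 0.4863 -0.0332] (np.float64(0.5669339025888157), np.float32(126.854454), np.float64(-0.8983173517229575))[ WARN:0@1.094] global loadsave.cpp:1063 imwrite_ Unsupported depth image for selected encoder is fallbacked to CV_8U.
```

View pics/r.png

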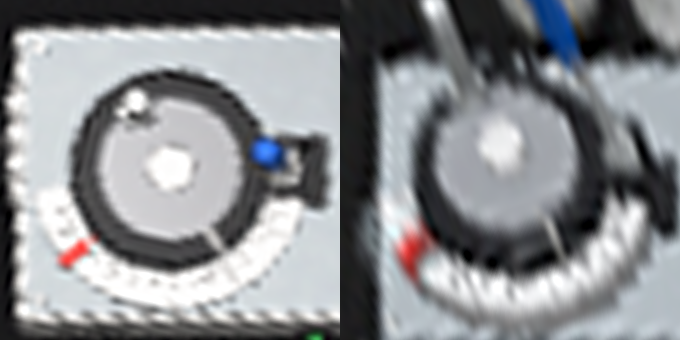

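Both rectified views agree: dial +0.57, rider −0.85, axis ≈ (0.489, −0.0315), box yaw ≈ 0.20. I'll close the fingers, turn so that tool x runs along box y, and move above the start point.

>>> move_arm(
  increments=[
    [0,0,0,0,0,0,0.1433],
    [0,0,0,0,0,0,0.1433],
    [0,0,0,0,0,0,0.1433],
    [0,0,0,0,0,0,0.1433],
    [0,0,0,0,0,0,0.1433],
    [0,0,0,0,0,0,0.1433],
    [0,0,0,0,0,0,0.1433],
  ],
  force=20,
)

```text
time_s: 2.8
ee_pos: [0.1978, 0.5132, 0.2054]
eef_rot: [-3.142, -0.0, 1.765]
force: [0.5, -0.5, 0.6]
grip_width: 0.0414
grip_force: 0.0
```

>>> move_arm(
  increments=[
    [0,-0.4,0.12,0,0,0,0],
    [0,-0.78,0.228,0,0,0,0],
    [0,-0.78,0.228,0,0,0,0],
    [0,-0.78,0.228,0,0,0,0],
    [0,-0.78,0.228,0,0,0,0],
    [0,-0.78,0.228,0,0,0,0],
    [0,-0.78,0.228,0,0,0,0],
    [0,-0.78,0.228,0,0,0,0],
    [0,-0.78,0.228,0,0,0,0],
    [0,-0.78,0.228,0,0,0,0],
    [0,-0.78,0.228,0,0,0,0],
    [0,-0.78,0.228,0,0,0,0],
    [0,-0.78,0.228,0,0,0,0],
    [0,-0.78,0.228,0,0,0,0],
    [0,-0.78,0.228,0,0,0,0],
    [0,-0.78,0.228,0,0,0,0],
    [0,-0.04,0,0,0,0,0],
    [0,0,0,0,0,0,0],
    [0,0,0,0,0,0,0],
  ],
)

```text
time_s: 4.7
ee_pos: [0.4914, -0.0458, 0.2055]
eef_rot: [-3.141, -0.0, 1.771]
force: [-0.1, -0.7, -1.1]
grip_width: 0.0008
grip_force: 0.0
```

```bash
cat >> h.py <<'E'
D=np.array([.4893,-.0315]); YAW=.2
def uv(p):
    d=np.array(p[:2])-D; c,s=np.cos(YAW),np.sin(YAW); return np.round([1e3*(c*d[0]+s*d[1]),1e3*(-s*d[0]+c*d[1]),1e3*p[2]],2)
def st():
    o=ctrl.get_obs(); f=o['force']; c,s=np.cos(YAW),np.sin(YAW)
    print('t',o['time_s'],'u,v,z mm',uv(o['ee_pos']),'rpy',np.round(o['eef_rot'],3),'F uvz',np.round([c*f[0]+s*f[1],-s*f[0]+c*f[1],f[2]],2),'gap',round(float(o['grip_width']),4))
E
python3 -c "
from h import *
st(); s=ctrl.camera('scene')
cv2.imwrite('pics/s3.png',cv2.resize(s['color'][110:230,190:350],(800,600),interpolation=cv2.INTER_CUBIC))"
```

```text
t 4.7 u,v,z mm [ -0.76 -14.44 205.46] rpy [-3.141 -0.     1.771] F uvz [-0.23 -0.62 -1.11] gap 0.0008
```

View pics/s3.png

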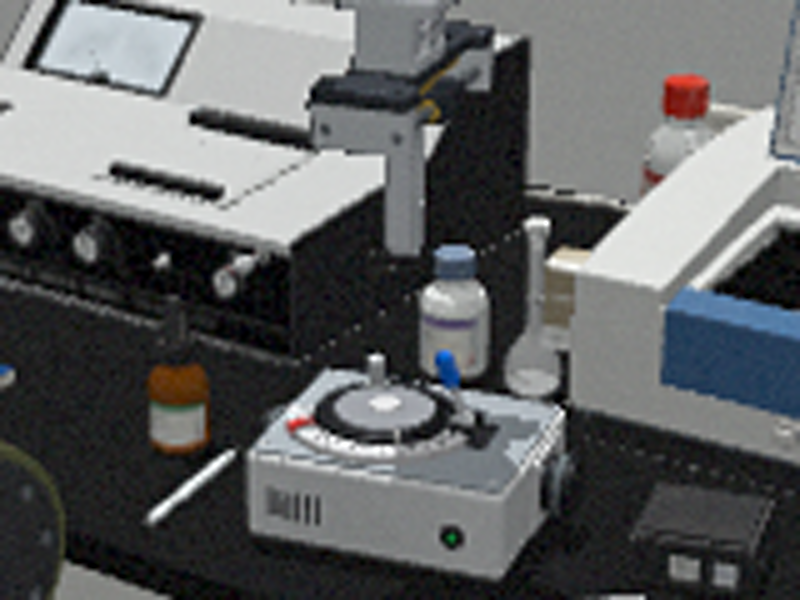

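The closed fingers are above the dial, with the lever tip to their right and the tip path clear. Descend to z ≈ 0.108, then push the lever toward −y'.

>>> move_arm(
  increments=[
    [0,0,0,0.3,0,0,0],
    [0,0,0,0.5,0,0,0],
    [0,0,0,0.5,0,0,0],
    [0,0,0,0.4,0,0,0],
    [0,0,0,0.25,0,0,0],
    [0,0,0,0,0,0,0],
    [0,0,0,0,0,0,0],
  ],
)

```text
time_s: 5.45
ee_pos: [0.4921, -0.0462, 0.1088]
eef_rot: [3.141, 0.0, 1.771]
force: [0.4, 0.4, -0.4]
grip_width: -0.0002
grip_force: 0.0
```

>>> move_arm(
  increments=[
    [0,-0.12,0,0,0,0,0],
    [0,-0.12,0,0,0,0,0],
    [0,-0.12,0,0,0,0,0],
    [0,-0.12,0,0,0,0,0],
    [0,-0.12,0,0,0,0,0],
    [0,-0.12,0,0,0,0,0],
    [0,-0.12,0,0,0,0,0],
    [0,-0.12,0,0,0,0,0],
  ],
)

```text
time_s: 6.25
ee_pos: [0.5012, -0.094, 0.1079]
eef_rot: [-3.141, -0.001, 1.771]
force: [-1.5, 4.7, -1.7]
grip_width: 0.0005
grip_force: 2.0
```

```bash
python3 -c "
from h import *
st()"
```

```text
t 6.25 u,v,z mm [ -0.77 -63.57 107.86] rpy [-3.141e+00 -1.000e-03  1.771e+00] F uvz [-0.56  4.86 -1.7 ] gap 0.0005
```

>>> move_arm(
  increments=[
    [0,-0.08,0,0,0,0,0],
    [0,-0.08,0,0,0,0,0],
    [0,-0.06,0,0,0,0,0],
    [0,-0.04,0,0,0,0,0],
  ],
)

```text
time_s: 6.65
ee_pos: [0.503, -0.105, 0.1076]
eef_rot: [-3.139, -0.004, 1.77]
force: [-6.6, 21.3, 6.5]
grip_width: 0.0005
grip_force: 11.6
```

```bash
python3 -c "
from h import *
st()"
```

```text
t 6.65 u,v,z mm [ -1.22 -74.77 107.63] rpy [-3.139 -0.004  1.77 ] F uvz [-2.26 22.16  6.53] gap 0.0005
```

The stop was reached (22 N), so the brake is fully off. Back off, rise over the knob, and come down on its +y' side.

>>> move_arm(
  increments=[
    [0,0.2,0,0,0,0,0],
    [0,0.3,0,-0.3,0,0,0],
    [0,0.3,0,-0.3,0,0,0],
    [0,0.4,0.15,0,0,0,0],
    [0,0.4,0.15,0,0,0,0],
    [0,0.4,0.15,0,0,0,0],
    [0,0.3,0.15,0,0,0,0],
    [0,0.22,0,0,0,0,0],
    [0,0,0,0.3,0,0,0],
    [0,0,0,0.3,0,0,0],
    [0,0,0,0.2,0,0,0],
    [0,0,0,0,0,0,0],
    [0,0,0,0,0,0,0],
  ],
)

```text
time_s: 7.95
ee_pos: [0.5084, 0.0229, 0.0983]
eef_rot: [3.141, 0.0, 1.77]
force: [1.0, 0.1, 0.2]
grip_width: 0.0003
grip_force: 0.0
```

```bash
python3 -c "
from h import *
st()"
```

```text
t 7.95 u,v,z mm [29.52 49.52 98.33] rpy [3.141 0.    1.77 ] F uvz [ 0.97 -0.13  0.22] gap 0.0003
```

>>> move_arm(
  increments=[
    [0,-0.1,-0.005,0,0,0,0],
    [0,-0.1,-0.005,0,0,0,0],
    [0,-0.1,-0.005,0,0,0,0],
    [0,-0.1,-0.005,0,0,0,0],
    [0,-0.1,-0.005,0,0,0,0],
    [0,-0.1,-0.005,0,0,0,0],
  ],
)

```text
time_s: 8.55
ee_pos: [0.5133, -0.0066, 0.0983]
eef_rot: [3.14, -0.001, 1.771]
force: [1.9, 3.8, 0.9]
grip_width: 0.0007
grip_force: 1.8
```

>>> move_arm(
  increments=[
    [0,-0.1,-0.005,0,0,0,0],
    [0,-0.1,-0.005,0,0,0,0],
    [0,-0.1,-0.005,0,0,0,0],
    [0,-0.1,-0.005,0,0,0,0],
    [0,-0.05,0,0,0,0,0],
    [0,0,0,0,0,0,0],
  ],
)

```text
time_s: 9.15
ee_pos: [0.5161, -0.0293, 0.0978]
eef_rot: [-3.141, 0.0, 1.77]
force: [0.5, -0.4, -0.2]
grip_width: 0.0003
grip_force: 0.1
```

```bash
python3 -c "
from h import *
st(); c=avg('top',4)
for D0 in (D,[.4906,-.0316]): print(angles(c,*D0,.2)[:3])
cv2.imwrite('pics/t4.png',cv2.resize(c['f'][140:220,235:335].astype(np.uint8),(640,512),interpolation=cv2.INTER_CUBIC))"
```

```text
t 9.15 u,v,z mm [26.7  -3.21 97.77] rpy [-3.141  0.     1.77 ] F uvz [ 0.43 -0.49 -0.18] gap 0.0003
(np.float64(-0.7132455536384635), np.float32(88.03043), np.float64(nan))
(np.float64(-0.7041611299366287), np.float32(87.92733), np.float64(nan))h.py:44: RuntimeWarning: invalid value encountered in scalar divide
  return (w*th[k-30:k+31]).sum()/w.sum(), a[k], (rd*th).sum()/rd.sum(), a
```

View pics/t4.png

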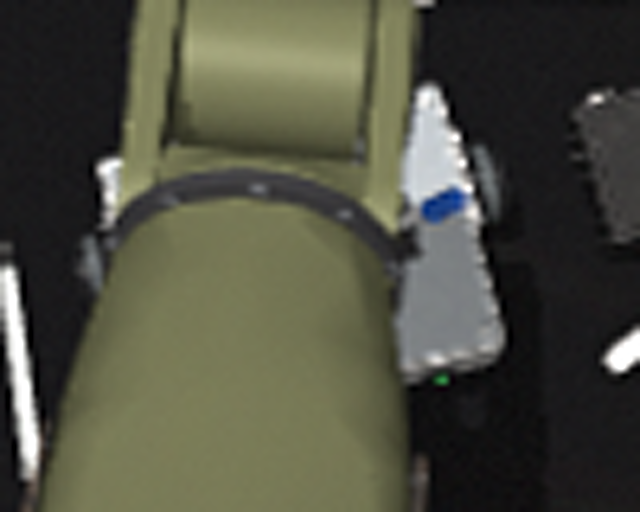

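The arm hides the dial from the top camera; the lever shows fully off, with its blue grip at (443,205). I'll push 5 mm more (still short of target), then retreat to the left to measure.

>>> move_arm(
  increments=[
    [0,-0.05,0,0,0,0,0],
    [0,-0.05,0,0,0,0,0],
    [0,0,0,0,0,0,0],
    [0,0,0,0,0,0,0],
  ],
)

```text
time_s: 9.75
ee_pos: [0.517, -0.0337, 0.0978]
eef_rot: [-3.141, -0.0, 1.771]
force: [-4.2, 3.1, -0.7]
grip_width: 0.0005
grip_force: 1.6
```

```bash
python3 -c "
from h import *
st()"
```

```text
t 9.75 u,v,z mm [26.66 -7.69 97.76] rpy [-3.141 -0.     1.771] F uvz [-3.49  3.89 -0.73] gap 0.0005
```

>>> move_arm(
  increments=[
    [0,0.3,0,0,0,0,0],
    [0,0.4,0,-0.4,0,0,0],
    [0,0.5,0,-0.6,0,0,0],
    [0,0.8,0,0,0,0,0],
    [0,1,0,0,0,0,0],
    [0,1,0,0,0,0,0],
    [0,1,0,0,0,0,0],
    [0,1,0,0,0,0,0],
    [0,0.5,0,0,0,0,0],
    [0,0,0,0,0,0,0],
  ],
)

```text
time_s: 10.75
ee_pos: [0.4515, 0.2881, 0.148]
eef_rot: [3.141, -0.0, 1.775]
force: [-0.3, -0.0, -0.1]
grip_width: 0.0002
grip_force: 0.0
```

```bash
python3 -c "
from h import *
st(); c=avg('top',6)
p=axisfit(c,.2,[.4897,-.0306]);print(p)
for D0 in (D,[.4906,-.0316],p): print(angles(c,*D0,.2)[:3])
cv2.imwrite('pics/t5.png',cv2.resize(c['f'][140:220,235:335].astype(np.uint8),(640,512),interpolation=cv2.INTER_CUBIC))"
```

```text
t 10.75 u,v,z mm [ 26.4  320.71 148.02] rpy [ 3.141 -0.     1.775] F uvz [-0.25  0.05 -0.11] gap 0.0002
[ 0.49051658 -0.03186943]
(np.float64(-0.7916671405244604), np.float32(190.64687), np.float64(-0.8622664342574738))
(np.float64(-0.7772070785292463), np.float32(191.092), np.float64(-0.8507241616285526))
(np.float64(-0.7834708063603775), np.float32(190.95653), np.float64(-0.8549524216079083))
```

View pics/t5.png

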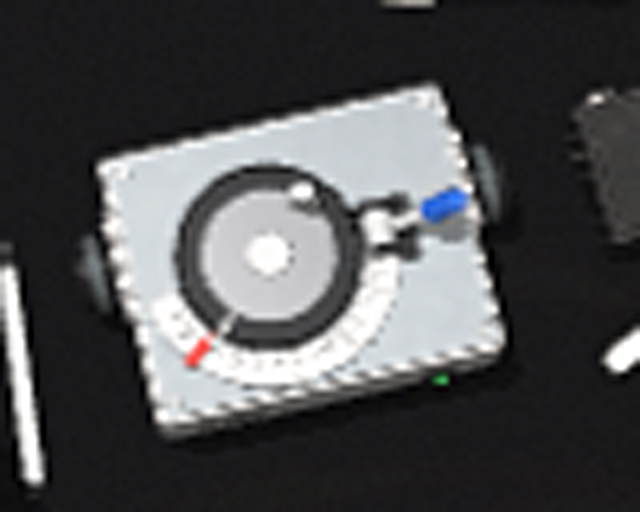

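Index and rider are both clearly visible and almost aligned: index end ≈ (222,330), rider ≈ (200,352), about 0.07 rad still to go. That is ≈1.65 mm more push, so a target TCP v of ≈ −9.35. Go back in front of the knob.

>>> move_arm(
  increments=[
    [0,-0.5,0,0,0,0,0],
    [0,-1,0,0,0,0,0],
    [0,-1,0,0,0,0,0],
    [0,-1,0,0,0,0,0],
    [0,-1,0,0,0,0,0],
    [0,-0.8,0,0,0,0,0],
    [0,-0.5,0,0.5,0,0,0],
    [0,-0.2,0,0.5,0,0,0],
    [0,-0.2,0,0,0,0,0],
    [0,0,0,0,0,0,0],
    [0,0,0,0,0,0,0],
  ],
)

```text
time_s: 12.15
ee_pos: [0.5148, -0.019, 0.0993]
eef_rot: [3.14, 0.0, 1.77]
force: [-0.0, -0.7, -0.8]
grip_width: 0.0007
grip_force: 0.0
```

```bash
python3 -c "
from h import *
st()"
```

```text
t 12.15 u,v,z mm [27.47  7.19 99.3 ] rpy [3.14 0.   1.77] F uvz [-0.14 -0.65 -0.79] gap 0.0007
```

>>> move_arm(
  increments=[
    [0,-0.1,0,0,0,0,0],
    [0,-0.1,0,0,0,0,0],
    [0,-0.08,0,0,0,0,0],
    [0,-0.02,0,0,0,0,0],
    [0,-0.02,0,0,0,0,0],
    [0,0,0,0,0,0,0],
    [0,0,0,0,0,0,0],
  ],
)

```text
time_s: 12.85
ee_pos: [0.5173, -0.0345, 0.0979]
eef_rot: [-3.141, -0.0, 1.771]
force: [-2.7, 3.6, 3.0]
grip_width: 0.0002
grip_force: 2.0
```

```bash
python3 -c "
from h import *
st()"
```

```text
t 12.85 u,v,z mm [26.82 -8.52 97.93] rpy [-3.141 -0.     1.771] F uvz [-1.91  4.05  3.  ] gap 0.0002
```

>>> move_arm(
  increments=[
    [0,-0.008,0,0,0,0,0],
    [0,-0.008,0,0,0,0,0],
    [0,0,0,0,0,0,0],
    [0,0,0,0,0,0,0],
  ],
)

```text
time_s: 13.25
ee_pos: [0.5172, -0.0352, 0.0978]
eef_rot: [-3.141, -0.001, 1.771]
force: [-5.2, 4.4, 3.4]
grip_width: 0.0001
grip_force: 2.9
```

```bash
python3 -c "
from h import *
st()"
```

```text
t 13.25 u,v,z mm [26.59 -9.17 97.82] rpy [-3.141e+00 -1.000e-03  1.771e+00] F uvz [-4.21  5.32  3.41] gap 0.0001
```

>>> move_arm(
  increments=[
    [0,0.3,0,0,0,0,0],
    [0,0.4,0,-0.4,0,0,0],
    [0,0.5,0,-0.6,0,0,0],
    [0,0.8,0,0,0,0,0],
    [0,1,0,0,0,0,0],
    [0,1,0,0,0,0,0],
    [0,1,0,0,0,0,0],
    [0,1,0,0,0,0,0],
    [0,0.5,0,0,0,0,0],
    [0,0,0,0,0,0,0],
  ],
)

```text
time_s: 14.25
ee_pos: [0.4518, 0.2861, 0.1477]
eef_rot: [3.141, -0.0, 1.775]
force: [-0.7, -0.2, -0.0]
grip_width: 0.0005
grip_force: 0.0
```

```bash
python3 -c "
from h import *
st(); c=avg('top',8)
p=axisfit(c,.2,[.4897,-.0306]);print(p)
for D0 in (D,[.4906,-.0316],p): print(angles(c,*D0,.2)[:3])
a=rectify(c,.4905,-.0317,.2).clip(0,255).astype(np.uint8)
cv2.imwrite('pics/t6.png',cv2.resize(a[170:320,20:220],(800,600)))"
```

```text
t 14.25 u,v,z mm [ 26.31 318.75 147.74] rpy [ 3.141 -0.     1.775] F uvz [-0.71 -0.01 -0.03] gap 0.0005
[ 0.49060542 -0.03166818]
(np.float64(-0.8631476573342935), np.float32(168.39719), np.float64(-0.8621517627620995))
(np.float64(-0.8472716500799982), np.float32(179.0224), np.float64(-0.8506329471090929))
(np.float64(-0.8484464096134045), np.float32(179.46175), np.float64(-0.8514804463423488))
```

View pics/t6.png

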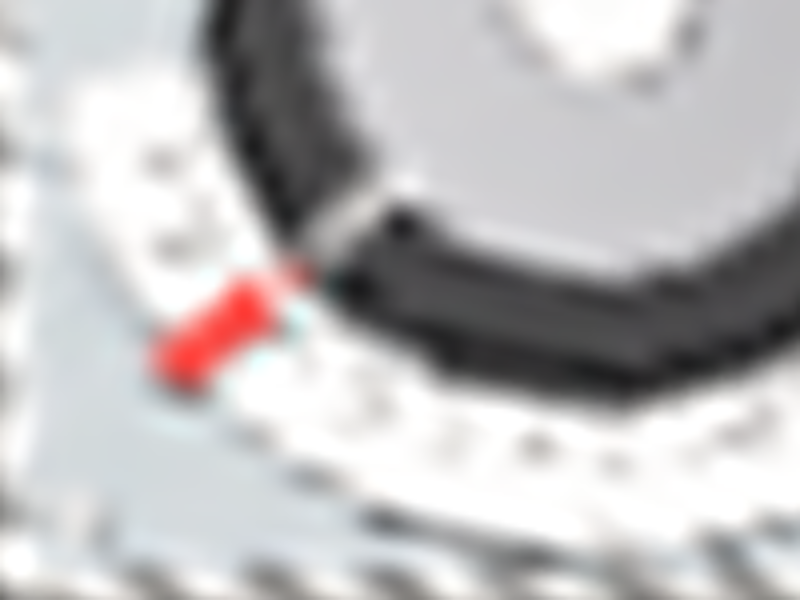

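Index line and red pointer are collinear: index end at (310,255) meets the pointer at (295,275), with a difference of ≤0.003 rad. Now go over to the far side of the lever.

>>> move_arm(
  increments=[
    [0,-0.5,0,0,0,0,0],
    [0,-0.9,-0.06,0,0,0,0],
    [0,-0.9,-0.06,0,0,0,0],
    [0,-0.9,-0.06,0,0,0,0],
    [0,-0.9,-0.06,0,0,0,0],
    [0,-0.9,-0.06,0,0,0,0],
    [0,-0.9,-0.06,0,0,0,0],
    [0,-0.9,-0.06,0,0,0,0],
    [0,-0.9,-0.06,0,0,0,0],
    [0,-0.9,-0.06,0,0,0,0],
    [0,-0.4,0,0,0,0,0],
    [0,0,0,0.4,0,0,0],
    [0,0,0,0.4,0,0,0],
    [0,0,0,0,0,0,0],
    [0,0,0,0,0,0,0],
  ],
)

```text
time_s: 16.15
ee_pos: [0.516, -0.1636, 0.1085]
eef_rot: [3.142, 0.0, 1.77]
force: [1.0, 0.4, 0.9]
grip_width: 0.0002
grip_force: 0.0
```

```bash
python3 -c "
from h import *
st()"
```

```text
t 16.15 u,v,z mm [-1.3000e-01 -1.3480e+02  1.0847e+02] rpy [3.142 0.    1.77 ] F uvz [1.08 0.18 0.93] gap 0.0002
```

>>> move_arm(
  increments=[
    [0,0.12,0,0,0,0,0],
    [0,0.12,0,0,0,0,0],
    [0,0.12,0,0,0,0,0],
    [0,0.12,0,0,0,0,0],
    [0,0.12,0,0,0,0,0],
    [0,0.12,0,-0.03,0,0,0],
    [0,0.12,0,-0.03,0,0,0],
    [0,0.12,0,-0.03,0,0,0],
    [0,0.12,0,0,0,0,0],
    [0,0.12,0,0,0,0,0],
    [0,0.1,0,0,0,0,0],
  ],
)

```text
time_s: 17.25
ee_pos: [0.5037, -0.0998, 0.1133]
eef_rot: [3.14, 0.002, 1.771]
force: [2.5, -8.6, 5.4]
grip_width: 0.0005
grip_force: 4.0
```

```bash
python3 -c "
from h import *
st()"
```

```text
t 17.25 u,v,z mm [  0.52 -69.8  113.27] rpy [3.140e+00 2.000e-03 1.771e+00] F uvz [ 0.72 -8.88  5.39] gap 0.0005
```

>>> move_arm(
  increments=[
    [0,0.05,0,0,0,0,0],
    [0,0.04,0,0,0,0,0],
    [0,0.04,0,0,0,0,0],
    [0,0,0,0,0,0,0],
  ],
)

```text
time_s: 17.65
ee_pos: [0.5024, -0.0938, 0.1129]
eef_rot: [3.14, 0.002, 1.771]
force: [4.2, -9.4, 0.8]
grip_width: 0.0002
grip_force: 5.3
```

```bash
python3 -c "
from h import *
st()"
```

```text
t 17.65 u,v,z mm [  0.46 -63.66 112.89] rpy [3.140e+00 2.000e-03 1.771e+00] F uvz [  2.2  -10.08   0.8 ] gap 0.0002
```

>>> move_arm(
  increments=[
    [0,0.03,0,0,0,0,0],
    [0,0.03,0,0,0,0,0],
    [0,0,0,0,0,0,0],
  ],
)

```text
time_s: 17.95
ee_pos: [0.5023, -0.0928, 0.113]
eef_rot: [3.139, 0.006, 1.771]
force: [7.8, -25.0, -3.3]
grip_width: 0.0006
grip_force: 13.0
```

```bash
python3 -c "
from h import *
st()"
```

```text
t 17.95 u,v,z mm [  0.55 -62.71 113.01] rpy [3.139 0.006 1.771] F uvz [  2.69 -26.1   -3.26] gap 0.0006
```

Hard stop felt (26 N): the lever is fully on. Back off, rise, and clear away over the known left-hand path, then check.

>>> move_arm(
  increments=[
    [0,-0.3,0,0,0,0,0],
    [0,-0.5,0,0,0,0,0],
    [0,0,0,-0.7,0,0,0],
    [0,0,0,-0.8,0,0,0],
    [0,0,0,-0.5,0,0,0],
    [0,0.5,0,0,0,0,0],
    [0,0.9,0,0,0,0,0],
    [0,0.9,0,0,0,0,0],
    [0,0.9,0,0,0,0,0],
    [0,0.9,0,0,0,0,0],
    [0,0.9,0,0,0,0,0],
    [0,0.9,0,0,0,0,0],
    [0,0.9,0,0,0,0,0],
    [0,0.9,0,0,0,0,0],
    [0,0.5,0,0,0,0,0],
    [0,0,0,0,0,0,0],
  ],
)

```text
time_s: 19.55
ee_pos: [0.4262, 0.2749, 0.2119]
eef_rot: [-3.14, -0.0, 1.774]
force: [-0.6, 0.6, 0.6]
grip_width: 0.0006
grip_force: 0.0
```

```bash
python3 -c "
from h import *
st(); c=avg('top',8)
p=axisfit(c,.2,[.4897,-.0306]);print(p)
for D0 in (D,[.4906,-.0316],p): print(angles(c,*D0,.2)[:3])
print('blue',colour(c,'blue',(165,185,280,310)),'was 173.81 289.86')
s=avg('scene',4); print('blue scene',colour(s,'blue',(176,192,272,286)),'was 183.12 278.98', 'rider',colour(s,'red',(188,202,243,258)),angles(s,.4863,-.0332,.2)[:3])
a=cv2.resize(c['f'][140:220,235:335].astype(np.uint8),(400,320),interpolation=cv2.INTER_CUBIC)
b=cv2.resize(s['f'][150:230,220:320].astype(np.uint8),(400,320),interpolation=cv2.INTER_CUBIC)
cv2.imwrite('pics/t7.png',np.hstack([a,b]))"
```

```text
t 19.55 u,v,z mm [ -1.01 312.85 211.89] rpy [-3.14  -0.     1.774] F uvz [-0.48  0.71  0.63] gap 0.0006
[ 0.490604   -0.03177353]
(np.float64(-0.8604010837299279), np.float32(159.45705), np.float64(-0.8622599610709877))
(np.float64(-0.8452105553898608), np.float32(164.93393), np.float64(-0.8507411739356349))
(np.float64(-0.8484423682380287), np.float32(165.2873), np.float64(-0.8528798012719615))
blue [173.86696352 289.89180533] was 173.81 289.86
blue scene [183.1605499  278.91199214] was 183.12 278.98 rider [194.12481716 249.2425646 ] (np.float64(-0.9456951523690809), np.float32(137.48436), np.float64(-0.8979382292045))
```

View pics/t7.png

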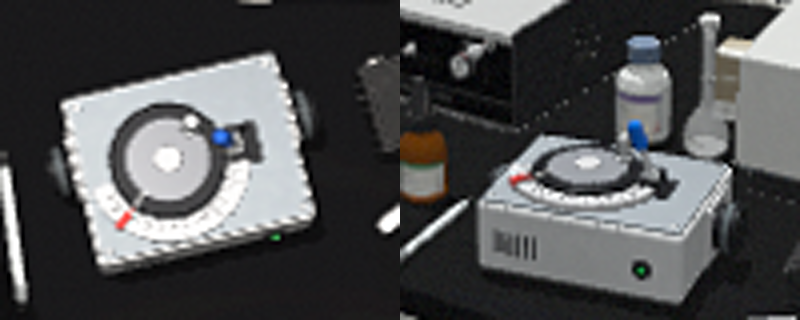

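```bash
python3 -c "
from h import *
s=avg('scene',6)
for p in([.4868,-.0319],[.4863,-.0332],[.4868,-.031]):
  th=np.arange(-1.15,-.6,.02); print(p,angles(s,*p,.2)[:3])
  for r in (.042,.045,.048,.051): 
    a=polar(s,*p,.2,np.array([r]),th).min(2)[:,0]; b=a-np.percentile(a,40); b=np.where(b>.4*b.max(),b,0); print(r,a.max(),round((b*th).sum()/b.sum(),3),end=' | ')
  for r in (.053,.056,.06,.064,.068):
    a=polar(s,*p,.2,np.array([r]),th)[:,0]; b=(a[:,2]-a[:,:2].max(1)-15).clip(0); print(r,round((b*th).sum()/b.sum(),3),end=' ')
  print()
"
```

```text
[0.4868, -0.0319] (np.float64(-0.9141729193955899), np.float32(136.3197), np.float64(-0.8758468322211288))
0.042 155.65779 -0.93 | 0.045 154.5591 -0.908 | 0.048 76.270996 -0.915 | 0.051 169.0032 -1.117 | 0.053 -0.888 0.056 -0.893 0.06 -0.894 0.064 -0.876 0.068 -0.843 
[0.4863, -0.0332] (np.float64(-0.9474467172592633), np.float32(137.45335), np.float64(-0.8979295630486256))
0.042 144.99734 -0.959 | 0.045 164.41985 -0.947 | 0.048 81.338264 -0.876 | 0.051 142.06586 -1.076 | 0.053 -0.92 0.056 -0.91 0.06 -0.919 0.064 -0.899 0.068 -0.867 
[0.4868, -0.031] (np.float64(-0.895169453468777), np.float32(133.45665), np.float64(-0.8629066420890881))
0.042 164.76993 -0.911 | 0.045 138.54529 -0.875 | 0.048 106.29386 -1.126 | 0.051 182.21298 -1.108 | 0.053 -0.868 0.056 -0.888 0.06 -0.88 0.064 -0.863 0.068 -0.825
```

The top view, the more reliable one, shows index and rider aligned within about 0.005 rad. The lever is back at its starting pixel position and the arm is clear, so I'm handing in.

```bash
python3 -c "
from station import ctrl
print(ctrl.hand_in())"
```

```text
the job is handed in; nothing more can be done
None
```

I've handed in the job: brake released, dial index pushed onto the red rider, and brake flipped fully back on. The top camera shows index and rider aligned to about 0.005 rad; the oblique scene camera was less certain, reading up to about 0.05 rad off depending on where I put the dial axis.

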